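Trace the seal groove of an engine cover with a sprung probe

ROBOT

A 6-joint arm with a two-finger parallel gripper is mounted at the origin on the work surface. World frame = base frame: x ahead of the robot, y to its left, z up, the work surface at z = 0. Lengths are in mm, angles in rad, forces in N, time in s.
With the tool pointing down it reaches from about 325 to 875 mm from the base axis. Payload 4.4 kg.
Tool frame: the origin (TCP) lies midway between the tips of the shut fingers; the grasp point (between the pads) lies 19 mm behind it; z points along the fingers, y is the line along which they close (so a half turn about z gives the same grasp; the last joint's range is limited). The gripper opens to 85 mm and grips with 20 to 120 N. Pads are 22 mm wide; open, the fingers measure 114 mm over their backs; the gripper's body (76 mm by 85 mm) begins 54 mm behind the grasp point. The pads swing forward as they close: fully open they stand 13 mm farther back than shut.
Start: joints at [-1.395, 0.207, 1.542, -0, 1.393, -0.15], TCP at [184.026, -544.758, 231.282] pointing down, gripper open.
Joint ranges: [-2.73, 2.73], [-0.86, 2.22], [0.23, 2.46], [-1.11, 4.25], [0.08, 2.63], [-2.82, 2.82]. Speed limits (rad/s): [2.79, 2.79, 3.14, 3.14, 3.14, 3.14].

INTERFACE

Orientations are given as a unit quaternion [x, y, z, w].
In Python, from workcell import arm, imaging gives the robot as it stands.
- The arm moves only by the tool step_arm, never from a script. Its argument "targets" is a list of rows, each a list of 5 numbers: the shift along the world's x, y, z in mm, then the turn about the world's z in degrees, then the finger opening in mm, from 0 to 85.4. In form: [[dx, dy, dz, spin, fingers], ...]. A call has exactly 8 rows; each row shifts and turns the commanded pose from where the row before left it; what a row does not reach is not made up. A row lasts 1/12 s, in which the tool goes at most 41.7 mm and 7.16 degrees, less where a joint would pass 70% of its speed; a pose out of reach is approached as far as the arm can. A call with a gripper value outside its range is refused whole. The fingers move at their own pace and stop on an object; "newtons" is the grip in N (left out, the last holds). Time passes only in rows, so rows that do not move let the fingers close, or fill a call up. It gives the time, the measured TCP pose, the force, the opening and the grip force at its end, in the units of the state.
- arm.sense(): the state, without advancing time (a new reading comes with each control period).
- imaging.camera(name): name is "scene" or "top" or "wrist"; returns a dict with "frame" (420x560x3 uint8, blue, green, red), "fx", "fy", "cx", "cy" (pixels), "world_to_cam" (4x4, takes a point from world to camera coordinates). Camera axes: x right, y down, z forward; pixel columns grow to the right and rows downward; lengths in mm; the calibration is good to about 2 mm. A picture is of the moment at which its call begins. There is no depth.
- arm.hand_in(): hands the job in; it is judged then, once.
Trained networks look in the newest picture that a camera, given by its name, has taken for a name from the list of things; names that differ only in an ending like _2 or _b are one class to them, and where a whole thing is asked for, a point or a joint stands for the part that bears it (a point fixed in the world has none). Each returns a list of dicts, best first, with "score" (0 to 1); they miss things now and then, are a little off and sometimes report something else, mostly with a low value. They report only what shows in the picture. A call takes as long as a camera call. They do not tell look-alikes from the thing itself.
- imaging.spot_in(camera, target): "at" ([column, row] in pixels, amid what is visible of it).
- imaging.outline_of(camera, target): "region" (420x560 bool, what is visible of it) and "at" ([column, row] in pixels, amid what is visible of it).
The state is a dict: "clock": time; "joints": joint angles; "joint_velocities": joint speeds; "joint_torque": joint torques, N m; "tcp_pos": TCP position; "ee_rot": TCP orientation; "ft_force": force on the tool from outside, world axes, zero at the start; "ft_torque": the same for the moment, N m; "width": finger opening in mm; "gripper_force": force on a finger pad.
Only numpy, scipy, OpenCV 4.12 (cv2) and the standard library are available. Lean on these libraries where they do the work, as an engineer would, in place of code of your own. Each camera call takes 0.05 s, during which the arm holds its last target. There are 200 camera calls.

TASK

Take the groove probe from its rest and check the seal groove of the engine cover for nicks: let its tip come down from well above onto the groove floor at the end by the round boss and draw it slowly along the whole groove to the other end, the sprung nose lightly pushed in all the way, neither lifting off nor driven hard against its stop, and then hang the probe back upright in its rest. The cover is clamped at an unknown height and not level, so feel how high the groove is as you go; leave the other things on the bench where they are.

Things in the scene. Friction and masses are not known exactly. Their poses are not given: they have to be found in the camera images.
- holder: Dark steel work-holder fixed to the bench, base 150 x 146 mm, cheeks 106 high at y = +-66; origin under its centre. An aluminium engine cover (190 along x, 110 along y) is clamped face up between them. Its height and slope differ each time and are NOT reported: the middle of the groove floor lies 95 +-7 above the bench, and it slopes along x by up to 0.11 rad either way.
- probe: Groove probe standing in its rest, 0.13 kg. Origin: centre of its collar's underside, z up. Black square grip 22 x 22 mm (faces square to x, y), z = 6 to 66; collar 34 across, z = 0 to 6; barrel 14 across, z = -30 to 0; sprung nose 5 thick, ball end at z = -60. The nose slides in up to 7 mm: starts at 1 N, 6 N at 7 mm, then a hard stop.
- probe_tip (a point): lowest point of the probe's nose (at z = -60 mm of the probe when the nose is out, up to -53 mm when pushed in)
- rest: Grey plastic rest fixed to the bench, 76 x 76 mm, 80 mm high, origin under its centre: a top plate with a round 26 mm hole in the middle on two side walls. The probe hangs in the hole, its collar on the plate.
- rest_seat (a point): centre of the hole at the top face of the rest: the probe's origin lies here when it hangs in the rest
- spray_can: plain grey can, 60 mm across, 120 high, bystander; origin under its centre
- wrench: loose steel wrench, about 180 mm, bystander
- bolt_cup: open steel cup, 64 mm across, 60 high, bystander; origin under its centre
- seam0 (a point): point 0 of 0 to 7 on the groove's centre line: the start, at the round boss end. x, y true; height only nominal: the floor is up to 15 mm higher or lower. In the holder's frame (mm): (-70, -15), 95 up. The seal groove in the cover's face is 9 mm wide, 6 deep, with flat floor and closed ends 6 mm beyond points 0 and 7. Boss: 42 across, 12 high.
- seam1 (a point): point 1 of 0 to 7 on the groove's centre line: a quarter of the way: middle of the first straight. x, y true; height only nominal: the floor is up to 15 mm higher or lower. In the holder's frame (mm): (-47.5, -15), 95 up.
- seam2 (a point): point 2 of 0 to 7 on the groove's centre line: the first bend. x, y true; height only nominal: the floor is up to 15 mm higher or lower. In the holder's frame (mm): (-25, -15), 95 up.
- seam3 (a point): point 3 of 0 to 7 on the groove's centre line: a third of the slanted run. x, y true; height only nominal: the floor is up to 15 mm higher or lower. In the holder's frame (mm): (-8.3, -5), 95 up.
- seam4 (a point): point 4 of 0 to 7 on the groove's centre line: two thirds of the slanted run. x, y true; height only nominal: the floor is up to 15 mm higher or lower. In the holder's frame (mm): (8.3, 5), 95 up.
- seam5 (a point): point 5 of 0 to 7 on the groove's centre line: the second bend. x, y true; height only nominal: the floor is up to 15 mm higher or lower. In the holder's frame (mm): (25, 15), 95 up.
- seam6 (a point): point 6 of 0 to 7 on the groove's centre line: middle of the last straight. x, y true; height only nominal: the floor is up to 15 mm higher or lower. In the holder's frame (mm): (47.5, 15), 95 up.
- seam7 (a point): point 7 of 0 to 7 on the groove's centre line: the far end, by the square pad. x, y true; height only nominal: the floor is up to 15 mm higher or lower. In the holder's frame (mm): (70, 15), 95 up. Pad: 32 mm square, 10 high.
Not all that is in view belongs to the job. Of the things that look like the probe, the middle-sized one is meant.

How it is judged (in metres and radians):
On the way, in this order (a step that is already met when the one before it is completed fails the run):
1. tip pressed in the groove at point 0: the start, at the round boss end (horizontal distance between probe_tip and seam0 below 0.0035 m and z of probe_tip in the frame of probe above -0.0595 m and contact force between probe and holder above 0.4 N), for 0.1 s.
2. tip pressed in the groove at point 1: a quarter of the way: middle of the first straight (horizontal distance between probe_tip and seam1 below 0.0035 m and z of probe_tip in the frame of probe above -0.0595 m and contact force between probe and holder above 0.4 N), for 0.1 s.
3. tip pressed in the groove at point 2: the first bend (horizontal distance between probe_tip and seam2 below 0.0035 m and z of probe_tip in the frame of probe above -0.0595 m and contact force between probe and holder above 0.4 N), for 0.1 s.
4. tip pressed in the groove at point 3: a third of the slanted run (horizontal distance between probe_tip and seam3 below 0.0035 m and z of probe_tip in the frame of probe above -0.0595 m and contact force between probe and holder above 0.4 N), for 0.1 s.
5. tip pressed in the groove at point 4: two thirds of the slanted run (horizontal distance between probe_tip and seam4 below 0.0035 m and z of probe_tip in the frame of probe above -0.0595 m and contact force between probe and holder above 0.4 N), for 0.1 s.
6. tip pressed in the groove at point 5: the second bend (horizontal distance between probe_tip and seam5 below 0.0035 m and z of probe_tip in the frame of probe above -0.0595 m and contact force between probe and holder above 0.4 N), for 0.1 s.
7. tip pressed in the groove at point 6: middle of the last straight (horizontal distance between probe_tip and seam6 below 0.0035 m and z of probe_tip in the frame of probe above -0.0595 m and contact force between probe and holder above 0.4 N), for 0.1 s.
8. tip pressed in the groove at point 7: the far end, by the square pad (horizontal distance between probe_tip and seam7 below 0.0035 m and z of probe_tip in the frame of probe above -0.0595 m and contact force between probe and holder above 0.4 N), for 0.1 s.
At the end, for the whole second after the job is handed in: Tip has passed all eight groove points in order (within 3.5 mm, nose in 0.5 mm or more); the probe hangs released and still in its rest, upright (0.08 rad), collar on the plate (3 mm in height, 9 mm sideways); bystanders within 30 mm of their places (horizontal distance between probe and rest_seat below 0.009 m and z of probe in the frame of rest_seat between -0.003 and 0.003 m and angle between probe's own z axis and vertical below 0.08 rad and linear speed of probe below 0.02 m/s and not (distance of any of spray_can, wrench, bolt_cup from where it was at the start of the episode above 0.03 m)); the robot touches nothing.
It fails at once if the probe pressed on the cover or holder with more than 14 N (nose driven hard against its stop, or the wall shoved) (contact force between probe and holder above 14 N).
It fails at once if nose lifted off between the groove's ends (nose fully out, tip less than 14 mm above the points' nominal height, within 6 mm of points 1 to 6) (z of probe_tip in the frame of probe below -0.0597 m and ((horizontal distance between probe_tip and seam1 below 0.006 m and z of probe_tip in the frame of seam1 below 0.014 m) or (horizontal distance between probe_tip and seam2 below 0.006 m and z of probe_tip in the frame of seam2 below 0.014 m) or (horizontal distance between probe_tip and seam3 below 0.006 m and z of probe_tip in the frame of seam3 below 0.014 m) or (horizontal distance between probe_tip and seam4 below 0.006 m and z of probe_tip in the frame of seam4 below 0.014 m) or (horizontal distance between probe_tip and seam5 below 0.006 m and z of probe_tip in the frame of seam5 below 0.014 m) or (horizontal distance between probe_tip and seam6 below 0.006 m and z of probe_tip in the frame of seam6 below 0.014 m))).
It fails at once if a bystander pushed more than 30 mm (distance of any of spray_can, wrench, bolt_cup from where it was at the start of the episode above 0.03 m).
It also fails if it takes over 72 s, if anything falls off the work surface, if the arm or the gripper's body presses on something with over 40 N, if the wrist force passes 120 N, or if a joint passes its speed limit or range.

## Working session

There is one attempt and no reset: what is moved stays moved. The work goes in short steps, Python scripts to look and compute and a tool call to move; the robot and the scene stay as the last step left them, time stands still between calls to the robot, and variables do not carry over. Pictures are saved under pics/ and viewed, at most 10 in all, crops included, and the job is handed in when it is done.

Besides the shell and the picture viewer there is one more tool, called after "Emit:" by a JSON object that holds its "method" and its "body". step_arm: Moves the arm, as the interface text tells. Its arguments: {"type":"object","properties":{"targets":{"type":"array"},"newtons":{"type":"number"}},"required":["targets"]}

```bash
ls; mkdir -p pics; python3 - <<'E'
from workcell import arm, imaging
import cv2,numpy as np
print(arm.sense())
for c in ("scene","top"):
    d=imaging.camera(c); cv2.imwrite(f"pics/{c}0.png",d["frame"])
    print(c,d["fx"],d["fy"],d["cx"],d["cy"],np.round(d["world_to_cam"],4).tolist())
    for n in ("holder","probe","rest","spray_can","wrench","bolt_cup"):
        print(n,[(np.round(r["at"]).tolist(),round(r["score"],2)) for r in imaging.spot_in(c,n)])
E
```

```text
pics
{'clock': 0.0, 'joints': array([-1.39547074e+00,  2.07433863e-01,  1.54292298e+00,  2.68406633e-06,
        1.39349922e+00, -1.50496776e-01]), 'joint_velocities': array([ 0.00122591, -0.00056111,  0.0009703 , -0.00020685,  0.00251996,
        0.0010842 ]), 'joint_torque': array([ 5.87289833e-04, -3.83027530e+01, -2.91599500e+01, -4.40691329e-04,
        1.03942768e-02,  1.09129866e-05]), 'tcp_pos': array([ 183.91186205, -544.0136661 ,  230.13257218]), 'ee_rot': array([ 9.86758703e-01,  1.62191188e-01, -1.27284358e-05, -1.13163218e-03]), 'ft_force': array([ 0.35761081, -0.13127437, -0.16461088]), 'ft_torque': array([-0.03742065,  0.01905005, -0.0072068 ]), 'gripper_force': 0.0, 'width': 85.51804679591514}
scene 482.75457817084214 482.75457817084214 279.68825096064285 204.76941535373228 [[-0.7561, 0.6544, -0.0036, 448.4009], [0.4677, 0.5366, -0.7024, -180.8879], [-0.4577, -0.5328, -0.7118, 1131.2783], [0.0, 0.0, 0.0, 1.0]]
holder [([385.0, 291.0], 0.68)]
probe [([239.0, 132.0], 0.88), ([286.0, 109.0], 0.81), ([206.0, 136.0], 0.73)]
rest [([244.0, 164.0], 0.71), ([385.0, 288.0], 0.51)]
spray_can [([203.0, 287.0], 0.92)]
wrench [([155.0, 231.0], 0.77)]
bolt_cup []
top 505.5982838346706 505.5982838346706 281.8573850044949 212.59203210034826 [[-0.0061, -0.9996, 0.0263, -38.7027], [-0.9909, 0.0025, -0.1346, 586.065], [0.1345, -0.0269, -0.9906, 1058.8156], [0.0, 0.0, 0.0, 1.0]]
holder [([174.0, 237.0], 0.88)]
probe [([406.0, 237.0], 0.63), ([370.0, 304.0], 0.59)]
rest [([361.0, 248.0], 0.9), ([366.0, 248.0], 0.73)]
spray_can [([262.0, 134.0], 0.91)]
wrench [([350.0, 155.0], 0.72)]
bolt_cup [([269.0, 307.0], 0.89)]
```

```bash
python3 - <<'E'
import cv2,numpy as np
a=cv2.imread("pics/scene0.png");b=cv2.imread("pics/top0.png")
cv2.imwrite("pics/a.png",a);
cv2.imwrite("pics/crop_scene.png",cv2.resize(a[70:220,160:360],None,fx=4,fy=4,interpolation=cv2.INTER_CUBIC))
E
```

```text
(no output)
```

View pics/scene0.png

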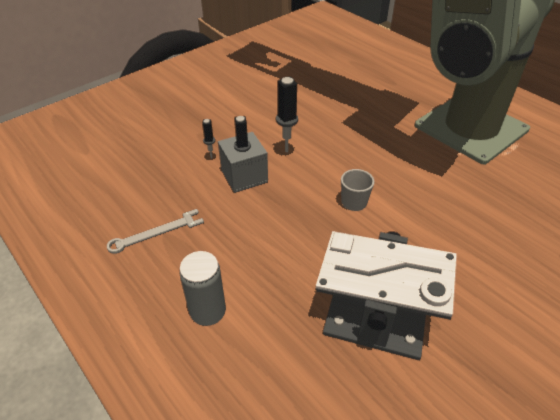

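View pics/top0.png

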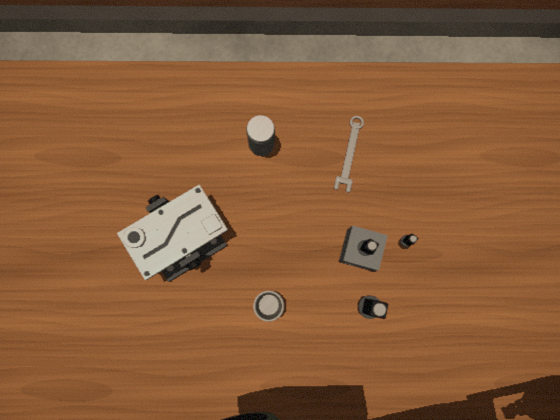

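View pics/crop_scene.png

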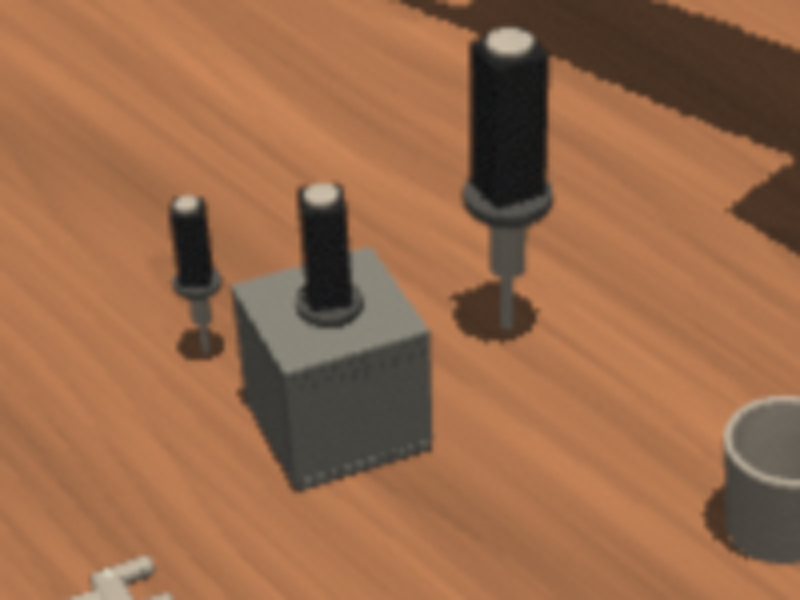

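The three look-alikes in the scene view are the small one at (206,136), the middle one at (239,132) in the grey rest, and the large one at (286,109). The middle-sized one in the rest is the probe meant, and the crop confirms it. Next I triangulate.

```bash
cat > h.py <<'E'
import numpy as np,cv2
from workcell import arm,imaging
def cam(n): 
    d=imaging.camera(n); K=np.array([[d["fx"],0,d["cx"]],[0,d["fy"],d["cy"]],[0,0,1]])
    return d["frame"],K@np.array(d["world_to_cam"])[:3]
def tri(Ps,uvs):
    A=[]
    for P,(u,v) in zip(Ps,uvs): A+= [u*P[2]-P[0],v*P[2]-P[1]]
    A=np.array(A);return np.linalg.lstsq(A[:,:3],-A[:,3],rcond=None)[0]
def onz(P,uv,z):
    u,v=uv;A=np.array([u*P[2]-P[0],v*P[2]-P[1]])
    return np.linalg.solve(A[:,:2],-A[:,3]-A[:,2]*z)
def proj(P,X):
    X=np.atleast_2d(X);q=np.c_[X,np.ones(len(X))]@P.T;return q[:,:2]/q[:,2:]
E
python3 - <<'E'
from h import *
fs,Ps=cam("scene");ft,Pt=cam("top")
def cr(f,u0,v0,w,h,k): return cv2.resize(f[v0:v0+h,u0:u0+w],None,fx=k,fy=k,interpolation=cv2.INTER_CUBIC)
a=cr(ft,110,180,120,105,5);cv2.imwrite("pics/top_cover.png",a)
b=cr(fs,310,225,155,135,5);cv2.imwrite("pics/scene_cover.png",b)
for n,s,t in [("mid cap",(241,118),(372,244)),("big cap",(287.5,81),(380,310)),("small cap",(207,121.5),(413,239)),
  ("boss",(436,290),(135,237)),("pad",(343,242),(211,224))]:
    X=tri([Ps,Pt],[s,t]);print(n,X.round(1),(proj(Ps,X)-s).round(1),(proj(Pt,X)-t).round(1))
print([ (r["score"],np.round(r["at"])) for r in imaging.spot_in("top","rest")])
# white cap centroid
g=cv2.cvtColor(ft,cv2.COLOR_BGR2GRAY)
m=(g[235:256,362:382]>130).astype(np.uint8)
print(cv2.connectedComponentsWithStats(m)[2:])
E
```

```text
mid cap [ 507.4 -212.1  150.4] [[-1.1 -0.2]] [[-0.7  0.7]]
big cap [ 383.4 -218.8  176.3] [[-0.3 -0. ]] [[-0.2  0.2]]
small cap [ 522.3 -309.3   96.7] [[-0.2 -0. ]] [[-0.1  0.2]]
boss [526.5 254.  118.7] [[-0.7 -0.1]] [[-0.4  0.2]]
pad [553.6 104.2 108.9] [[-0.1 -0. ]] [[-0.  0.]]
[(0.73, array([359., 249.]))]
(array([[  0,   0,  20,  21, 374],
       [  6,   7,   8,   7,  46]], dtype=int32), array([[ 9.48395722,  9.98663102],
       [ 9.63043478, 10.10869565]]))
```

View pics/top_cover.png

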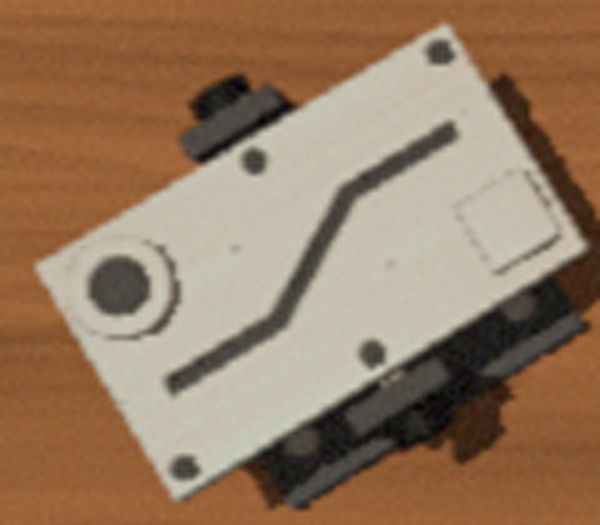

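View pics/scene_cover.png

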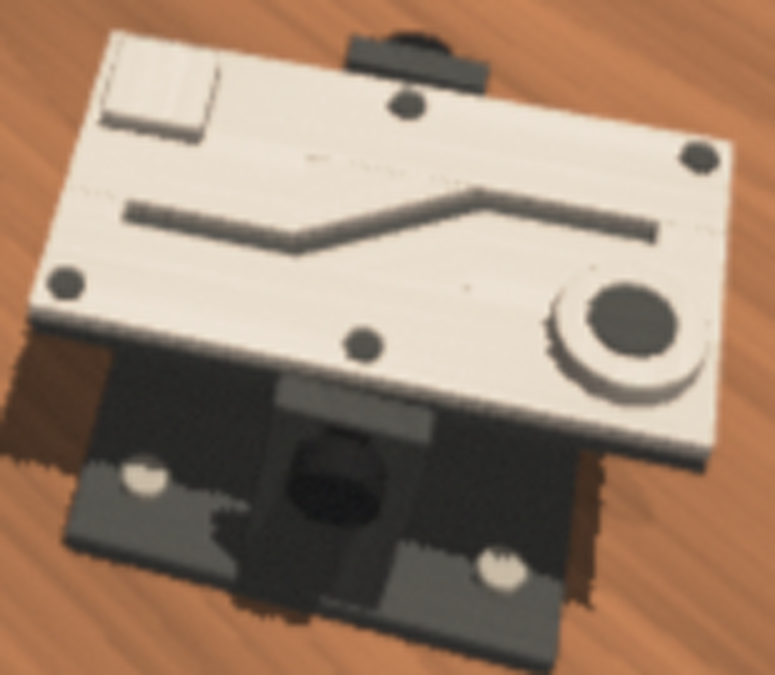

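Both crops show the groove and the cover corners clearly. I fit the cover pose to them.

```bash
python3 - <<'E'
from h import *
from scipy.optimize import least_squares
fs,Ps=cam("scene");ft,Pt=cam("top")
t=np.array([(172,385),(278,322),(347,190),(452,130),(40,267),(447,28),(585,245),(178,498)])/5+[110,180]
s=np.array([(655,232),(480,195),(296,243),(127,211),(713,445),(32,305),(115,32),(732,143)])/5+[310,225]
M=np.array([(-76,-15),(-25,-15),(25,15),(76,15),(-95,55),(95,55),(95,-55),(-95,-55)],float)
def W(p):
    x,y,a,z,k=p;c,sn=np.cos(a),np.sin(a)
    return np.c_[x+c*M[:,0]-sn*M[:,1],y+sn*M[:,0]+c*M[:,1],z+k*M[:,0]]
# check which handedness: try both side layouts
for swap in (0,1):
    idx=[0,1,2,3]+([7,6,5,4] if swap else [4,5,6,7])
    for nm,use in(("both",(1,1)),("top",(0,1)),("scene",(1,0))):
        f=lambda p:np.r_[use[0]*(proj(Ps,W(p))-s[idx]).ravel(),use[1]*(proj(Pt,W(p))-t[idx]).ravel()]
        r=least_squares(f,[535,170,-1,101,0]);print(swap,nm,r.x.round(3),np.sqrt(2*r.cost/16).round(2))
        if nm=="both" and not swap:print(f(r.x).reshape(-1,2).round(1).tolist())
E
```

```text
0 both [ 5.39051e+02  1.81615e+02 -1.00600e+00  1.04484e+02 -5.70000e-02] 0.75
[[0.6, 0.1], [-0.1, 0.7], [-0.4, 0.2], [-0.8, -0.2], [0.3, 0.4], [-0.5, -0.3], [-0.8, -0.2], [-0.0, -0.2], [-1.0, 1.0], [0.2, -0.0], [0.2, 0.8], [0.9, -0.3], [-0.8, 0.3], [-0.3, -0.9], [0.3, 0.4], [-0.3, 0.6]]
0 top [ 5.41039e+02  1.84164e+02 -1.00500e+00  8.96310e+01 -7.10000e-02] 0.4
0 scene [ 5.35763e+02  1.80059e+02 -1.00800e+00  1.00174e+02 -6.30000e-02] 0.26
1 both [ 5.33539e+02  1.78087e+02 -1.03700e+00  9.35200e+01 -9.00000e-02] 39.55
1 top [ 6.28863e+02  3.44562e+02 -1.86000e-01 -8.22457e+02 -5.25100e+00] 22.18
1 scene [398.053 103.455  -1.243 -95.403  -0.414] 27.15
```

Emit:
{"method": "step_arm", "body": {"targets": [[20,20,6,0,85],[20,20,6,0,85],[20,20,6,0,85],[20,20,6,0,85],[20,20,6,0,85],[20,20,6,0,85],[20,20,6,0,85],[20,20,6,0,85]]}}

```text
clock: 1.62
tcp_pos: [344.8, -383.7, 279.8]
ee_rot: [0.987, 0.162, 0.0, 0.0]
ft_force: [0.2, 0.7, -0.3]
width: 84.9
gripper_force: 0.0
```

Emit:
{"method": "step_arm", "body": {"targets": [[20,20,6,0,85],[20,20,6,0,85],[20,20,6,0,85],[20,20,6,0,85],[20,20,6,0,85],[20,20,6,0,85],[0,0,0,0,85],[0,0,0,0,85]]}}

```text
clock: 2.28
tcp_pos: [464.9, -263.9, 315.8]
ee_rot: [0.987, 0.164, 0.0, 0.0]
ft_force: [-0.6, -0.6, -0.4]
width: 85.5
gripper_force: 0.0
```

```bash
python3 - <<'E'
from h import *
s=arm.sense();print(s["clock"],s["tcp_pos"],s["ee_rot"],s["ft_force"])
f,P=cam("wrist");cv2.imwrite("pics/w1.png",f);np.save("w1P.npy",P)
print(proj(P,[[507,-212,146],[507,-212,80]]))
for n in("probe","rest"):print(n,[(np.round(r["at"]).tolist(),round(r["score"],2)) for r in imaging.spot_in("wrist",n)])
E
```

```text
2.2833 [ 464.93131114 -263.87322127  315.77130741] [9.86513213e-01 1.63680748e-01 2.21197908e-04 4.94716954e-04] [-0.60754771 -0.63047124 -0.42594186]
[[230.66782309 115.27606038]
 [238.21585598 111.55980985]]
probe [([201.0, 244.0], 0.95), ([236.0, 116.0], 0.82), ([336.0, 131.0], 0.76)]
rest [([251.0, 99.0], 0.86)]
```

View pics/w1.png

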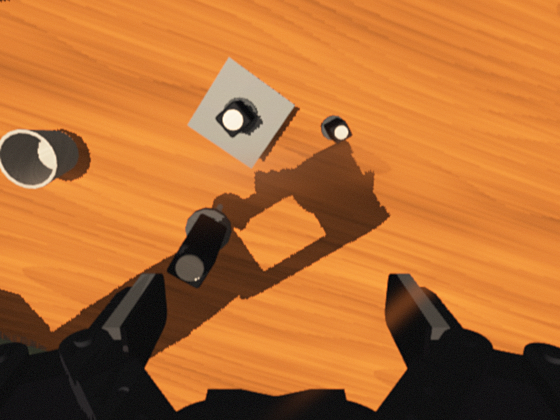

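The wrist view shows the middle probe in its rest: cap at (232,119), and plate corners at about (230,57), (299,107), (255,167) and (188,125). The big one is at (190,268), the small one at (340,131).

```bash
python3 - <<'E'
from h import *
P=np.load("w1P.npy");f=cv2.imread("pics/w1.png")
c=np.array([onz(P,q,80) for q in [(230,57),(299,107),(255,167),(188,125)]]);print(c.round(1),c.mean(0))
for i in range(4):
    d=c[(i+1)%4]-c[i];print(np.linalg.norm(d).round(1),np.degrees(np.arctan2(d[1],d[0])).round(1))
hsv=cv2.cvtColor(f,cv2.COLOR_BGR2HSV)
# plate mask: low saturation, mid bright
m=((hsv[...,1]<70)&(hsv[...,2]>90)).astype(np.uint8);m[:45]=0;m[175:]=0;m[:,:180]=0;m[:,305:]=0
cs,_=cv2.findContours(m,0,2);k=max(cs,key=cv2.contourArea)
w=np.array([onz(P,q,80) for q in cv2.convexHull(k)[:,0].astype(float)]).astype(np.float32);print(cv2.minAreaRect(w))
g=f.min(2);mm=(g[105:135,218:250]>200).astype(np.uint8)
n,l,st,ce=cv2.connectedComponentsWithStats(mm);i=1+st[1:,4].argmax();u=ce[i]+[218,105];print(u,st[i],"cap146",onz(P,u,146),onz(P,u,148))
# collar/grip
cv2.imwrite("pics/w1c.png",cv2.resize(f[50:175,180:305],None,fx=4.7,fy=4.7,interpolation=cv2.INTER_CUBIC))
E
```

```text
[[ 551.8 -190.1]
 [ 530.2 -266.6]
 [ 460.3 -244.3]
 [ 478.8 -169. ]] [ 505.27465173 -217.50469635]
79.5 -105.8
73.3 162.3
77.5 76.2
76.0 -16.1
((504.7958068847656, -215.0677490234375), (75.82389068603516, 75.06220245361328), 74.20419311523438)
[232.26223776 119.33216783] [  5   5  19  19 286] cap146 [ 504.36001287 -214.14813684] [ 504.55098312 -214.31427909]
```

View pics/w1c.png

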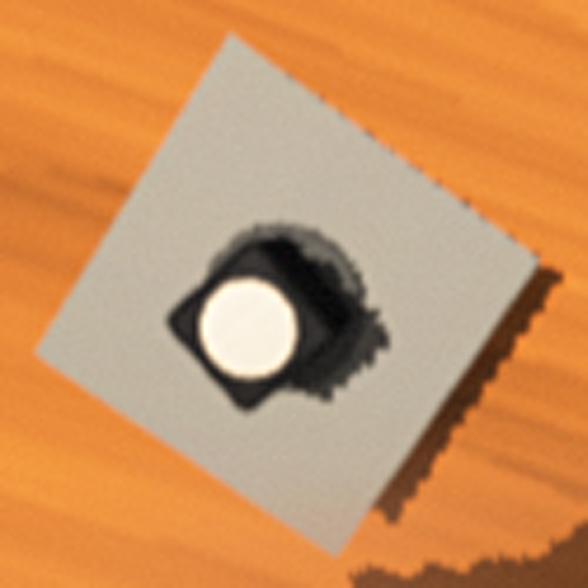

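```bash
python3 - <<'E'
from h import *
P=np.load("w1P.npy")
q=[onz(P,np.array(u)/4.7+[180,50],146) for u in [(170,322),(247,408),(345,325),(262,238)]]
for i in range(4):
    d=q[(i+1)%4]-q[i];print(np.linalg.norm(d).round(1),np.degrees(np.arctan2(d[1],d[0])).round(1)%90)
R=arm.sense()["ee_rot"];from scipy.spatial.transform import Rotation as Ro
y=Ro.from_quat(R).as_matrix()[:,1];print("tool y",np.degrees(np.arctan2(y[1],y[0])))
E
```

```text
19.4 60.0
22.4 58.0
20.0 62.7
21.4 59.400000000000006
tool y -71.38270805516606
```

Emit:
{"method": "step_arm", "body": {"targets": [[8,10,-10,7,85],[8,10,-10,7,85],[8,10,-10,7,85],[8,10,-10,7,85],[8,10,-10,7,85],[0,0,0,6.4,85],[0,0,0,0,85],[0,0,0,0,85]]}}

```text
clock: 3.1
tcp_pos: [503.4, -215.6, 265.0]
ee_rot: [0.867, 0.499, -0.0, -0.0]
ft_force: [-0.1, -0.5, 0.7]
width: 84.9
gripper_force: 0.0
```

```bash
python3 - <<'E'
from h import *
s=arm.sense();print(s["clock"],s["tcp_pos"],s["joints"].round(2))
f,P=cam("wrist");cv2.imwrite("pics/w2.png",f)
T=s["tcp_pos"]
u0=proj(P,[[505,-214,146]])[0];print(u0)
x,y=u0.round().astype(int)
g=f.min(2);mm=(g>190).astype(np.uint8)
n,l,st,ce=cv2.connectedComponentsWithStats(mm)
for i in range(1,n):
    if st[i,4]>80 and np.linalg.norm(ce[i]-u0)<60: print(ce[i],st[i],onz(P,ce[i],146),onz(P,ce[i],148))
a=max(0,y-60);b=max(0,x-75);cv2.imwrite("pics/w2c.png",cv2.resize(f[a:y+60,b:x+75],None,fx=4,fy=4));print(a,b)
E
```

```text
3.1 [ 503.38338217 -215.62435619  264.98713196] [-0.56  0.12  1.57 -0.    1.45 -0.04]
[276.62123141 196.56552562]
[276.09574468 194.68085106] [266 189  22  12 188] [ 505.37774306 -212.59605734] [ 505.64242107 -212.13379012]
137 202
```

View pics/w2c.png

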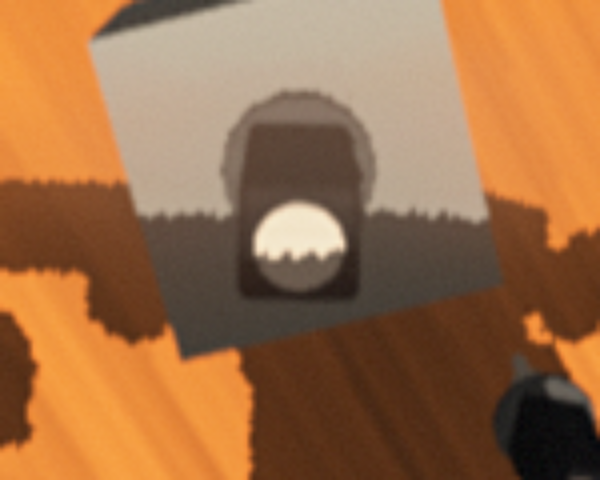

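The crop shows the grip square to the fingers, with the cap at (277,198), so the axis is at about (504.6,-215). Now I descend and grip.

Emit:
{"method": "step_arm", "body": {"targets": [[1,0.5,-20,0,85],[0,0,-20,0,85],[0,0,-20,0,85],[0,0,-20,0,85],[0,0,-20,0,85],[0,0,-20,0,85],[0,0,-20,0,85],[0,0,-14,0,85]]}}

```text
clock: 3.82
tcp_pos: [504.1, -214.8, 109.9]
ee_rot: [0.867, 0.499, -0.0, -0.001]
ft_force: [-0.3, 1.0, 0.3]
width: 84.9
gripper_force: 0.0
```

Emit:
{"method": "step_arm", "body": {"newtons": 40, "targets": [[0,0,-10,0,85],[0,0,0,0,85],[0,0,0,0,40],[0,0,0,0,10],[0,0,0,0,10],[0,0,0,0,10],[0,0,0,0,10],[0,0,0,0,10]]}}

```text
clock: 4.48
tcp_pos: [505.6, -214.6, 102.2]
ee_rot: [0.866, 0.501, 0.0, 0.001]
ft_force: [-0.6, 0.1, 3.1]
width: 21.9
gripper_force: 42.2
```

Emit:
{"method": "step_arm", "body": {"newtons": 60, "targets": [[0,0,0,0,10],[0,0,0,0,10],[0,0,0,0,10],[0,0,0,0,10],[0,0,0,0,10],[0,0,0,0,10],[0,0,0,0,10],[0,0,0,0,10]]}}

```text
clock: 5.15
tcp_pos: [505.6, -214.5, 102.2]
ee_rot: [0.866, 0.501, 0.0, 0.001]
ft_force: [-1.8, 1.6, 6.9]
width: 21.1
gripper_force: 59.4
```

Emit:
{"method": "step_arm", "body": {"targets": [[0,0,10,0,10],[0,0,20,0,10],[0,0,20,0,10],[0,0,20,0,10],[0,0,20,0,10],[0,0,20,0,10],[0,0,20,0,10],[0,0,10,0,10]]}}

```text
clock: 5.82
tcp_pos: [505.9, -214.7, 244.1]
ee_rot: [0.866, 0.501, 0.001, 0.002]
ft_force: [0.5, -0.5, -1.0]
width: 21.6
gripper_force: 58.8
```

Emit:
{"method": "step_arm", "body": {"targets": [[-1,15,0,0,10],[-1,30,0,0,10],[-1,30,0,0,10],[-1,30,0,0,10],[-1,30,0,0,10],[-1,30,0,0,10],[-1,30,0,0,10],[-1,30,0,0,10]]}}

```text
clock: 6.48
tcp_pos: [495.1, 13.2, 239.5]
ee_rot: [0.866, 0.501, -0.001, -0.001]
ft_force: [-0.1, -0.5, -1.0]
width: 21.2
gripper_force: 58.8
```

Emit:
{"method": "step_arm", "body": {"targets": [[-1,30,0,0,10],[-1,30,0,0,10],[-1,30,0,0,10],[-1,30,0,0,10],[-1,20,0,0,10],[-1,10,0,0,10],[0,0,0,0,10],[0,0,0,0,10]]}}

```text
clock: 7.15
tcp_pos: [490.1, 160.7, 240.2]
ee_rot: [0.865, 0.501, -0.001, -0.0]
ft_force: [-0.6, 0.7, -1.1]
width: 21.3
gripper_force: 58.8
```

```bash
python3 - <<'E'
from h import *
s=arm.sense();print(s["clock"],s["tcp_pos"],s["ee_rot"],s["joints"].round(2),s["ft_force"])
for n in("scene","top","wrist"):
    f,P=cam(n);cv2.imwrite(f"pics/{n}3.png",f);np.save(n+"3P.npy",P)
    print(n,[(np.round(r["at"]).tolist(),round(r["score"],2)) for r in imaging.spot_in(n,"probe_tip")])
    X=s["tcp_pos"]+[0,0,-82];print(proj(P,[X,[488.9,232.7,102]]))
E
```

```text
7.15 [490.09175116 160.67791229 240.23772193] [ 8.65432346e-01  5.01024503e-01 -1.14033493e-03 -2.21922460e-05] [ 0.15  0.07  1.67 -0.    1.4   0.67] [-0.61592814  0.68203984 -1.10488527]
scene []
[[403.93622097 220.70109074]
 [436.30495748 273.33928432]]
top []
[[177.88665606 254.32616145]
 [146.85150135 256.56648905]]
wrist [([274.0, 219.0], 0.63)]
[[273.49493596 214.21696319]
 [222.53871122 109.26428435]]
```

View pics/wrist3.png

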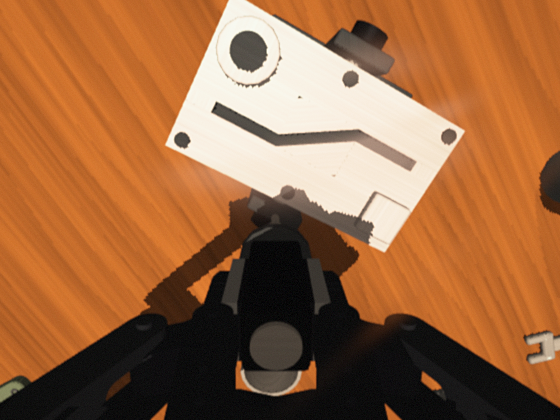

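The wrist view shows the whole groove: start (215,107), bends (278,140) and (360,134), end (412,166). The boss is at (248,50), and the held probe is upright with its tip near (274,215). I fit the groove blob numerically.

```bash
cat > g.py <<'E'
from h import *
from scipy.optimize import least_squares
C=np.array([(-70,-15),(-25,-15),(25,15),(70,15)],float)
S=np.array([(-70,-15),(-47.5,-15),(-25,-15),(-8.3,-5),(8.3,5),(25,15),(47.5,15),(70,15)])
def rot(p,M): 
    c,s=np.cos(p[2]),np.sin(p[2]);return np.c_[p[0]+c*M[:,0]-s*M[:,1],p[1]+s*M[:,0]+c*M[:,1]]
def blob(f,P,p0,z,k,thr=90,pad=25):
    """dark groove pixels near its predicted place"""
    c=proj(P,np.c_[rot(p0,C),z+k*C[:,0]])
    m=np.zeros(f.shape[:2],np.uint8);cv2.polylines(m,[c.round().astype(np.int32)],False,1,pad)
    d=((f.max(2)<thr)&(m>0)).astype(np.uint8)
    n,l,st,ce=cv2.connectedComponentsWithStats(d)
    best=max(range(1,n),key=lambda i:st[i,4]);return l==best,st[best]
def fit(f,P,p0,z,k,msk):
    """fit x,y,yaw so the rendered groove (9 wide, at face height z) overlaps the blob"""
    o=[]
    # outline of groove: offset polyline +-4.5, ends +6
    L=C.copy();L[0,0]-=6;L[-1,0]+=6
    from numpy.linalg import norm
    n1=np.array([0,1.]);d=L[2]-L[1];d/=norm(d);n2=np.array([-d[1],d[0]]);b=(n1+n2)/(1+n1@n2)
    up=np.array([L[0]+4.5*n1,L[1]+4.5*b,L[2]+4.5*b,L[3]+4.5*n1]);dn=2*L-up
    poly=np.r_[up,dn[::-1]]
    cs,_=cv2.findContours(msk.astype(np.uint8),0,2);ct=max(cs,key=cv2.contourArea)[:,0].astype(float)
    def r(p):
        q=proj(P,np.c_[rot(p,poly),z+k*poly[:,0]]).astype(np.float32).reshape(-1,1,2)
        return [cv2.pointPolygonTest(q,(float(u),float(v)),True) for u,v in ct]
    s=least_squares(r,p0,loss="soft_l1",x_scale=[1,1,.01],diff_step=1e-4);return s.x,np.sqrt(np.mean(np.square(r(s.x))))
E
python3 - <<'E'
from g import *
for n in("wrist","top","scene"):
    f=cv2.imread(f"pics/{n}3.png");P=np.load(n+"3P.npy")
    for z in (100,104,108):
        m,st=blob(f,P,[539,181.6,-1.006],z,-.06,thr=110 if n!="wrist" else 100,pad=25 if n=="wrist" else 13)
        x,e=fit(f,P,[539,181.6,-1.006],z,-.06,m);print(n,z,st,x.round(3),e.round(2))
f=cv2.imread("pics/wrist3.png");P=np.load("wrist3P.npy");T=np.array([490.1,160.7,240.2])
for h in(44,-16,-22,-52,-82):print(h,proj(P,[T+[0,0,h]]).round(1))
for v in range(185,250,3):print(v,f[v,255:295:3].max(1))
E
```

```text
wrist 100 [212 103 141  42 951] [537.591 178.936  -1.035] 1.95
wrist 104 [212 103 141  42 951] [538.378 178.941  -1.03 ] 1.94
wrist 108 [212 103 141  42 951] [539.117 178.988  -1.026] 1.94
top 100 [159 205  42  53 662] [534.63  181.41   -0.831] 3.31
top 104 [158 205  43  52 651] [533.805 183.437  -0.878] 3.51
top 108 [158 205  43  52 651] [533.013 183.718  -0.888] 3.56
scene 100 [336 265 105  11 182] [539.578 183.582  -1.007] 0.55
scene 104 [336 265 105  11 182] [536.373 178.131  -1.009] 0.55
scene 108 [336 265 105  11 182] [538.854 179.981  -1.011] 0.55
44 [[271.7 338.8]]
-16 [[272.9 258. ]]
-22 [[272.9 252.7]]
-52 [[273.2 230.8]]
-82 [[273.5 214.2]]
185 [246 246 246 246 246 246 247 246 247 246 226 206 239 247]
188 [243 248 246 246 246 246 246 246 249 154 144 145 141 216]
191 [107 160 245 248 247 246 246 246 249 130 137 131 115 123]
194 [103 101  98 140 241 248 247 248 175 127 110 111 106 119]
197 [115 103  96  95  87 133 175 129 137 111  96  94  98 131]
200 [108 112 107  94  84  86  85 105 122 128 125 120 130 125]
203 [106 105 111  91  77  76  76  75  80  97 111 124 125 123]
206 [100  99  87  67  69  68  69  66  66  65  66  70 100 120]
209 [97 62 58 61 60 61 59 61 56 59 58 55 55 58]
212 [50 52 52 53 52 52 52 52 52 50 53 51 48 49]
215 [38 41 42 44 48 42 72 69 44 46 45 45 47 43]
218 [34 30 34 30 32 41 68 68 53 38 39 39 38 38]
221 [29 27 28 28 23 34 68 63 50 38 32 32 35 34]
224 [32 22 23 26 31 45 42 37 37 30 31 30 32 32]
227 [70 37 30 38 61 58 29 32 31 28 25 27 28 31]
230 [33 32 61 82 59 33 31 31 26 29 29 29 25 26]
233 [71 86 65 26 26 28 28 31 27 29 30 28 31 25]
236 [67 30 23 27 30 26 28 29 29 28 25 28 28 26]
239 [26 24 28 28 32 29 23 26 25 31 28 28 25 26]
242 [12 13 16 13 10  8  8 11  8 15 13  7 11 10]
245 [10  8 10  5  9 12  0  9 14  6  7 10  6 12]
248 [ 6  6  9  8 11 11 10 14  8 10  5  7 13  7]
```

```bash
python3 - <<'E'
from g import *
f=cv2.imread("pics/wrist3.png");P=np.load("wrist3P.npy")
for thr in(130,160,190):
  for z in (102,106):
    p0=[538.4,180,-1.01]
    m,st=blob(f,P,p0,z,-.06,thr=thr,pad=22)
    x,e=fit(f,P,p0,z,-.06,m);print(thr,z,st,x.round(3),e.round(2),rot(x,S[[0,7]]).round(1).tolist())
f=cv2.imread("pics/top3.png");P=np.load("top3P.npy")
for thr in (110,140,160):
  for z in(102,106):
    m,st=blob(f,P,p0,z,-.06,thr=thr,pad=7)
    x,e=fit(f,P,p0,z,-.06,m);print("top",thr,z,st,x.round(3),e.round(2),rot(x,S[[0,7]]).round(1).tolist())
E
```

```text
130 102 [ 212  103  153   42 1567] [538.203 181.271  -1.007] 1.72 [[488.1, 232.4], [588.3, 130.1]]
130 106 [ 212  103  153   42 1567] [538.619 181.039  -1.011] 1.92 [[488.7, 232.4], [588.5, 129.7]]
160 102 [ 212  103  159   43 1798] [538.147 181.061  -1.01 ] 1.28 [[488.2, 232.4], [588.1, 129.8]]
160 106 [ 212  103  159   43 1798] [538.537 181.022  -1.012] 1.38 [[488.7, 232.4], [588.4, 129.6]]
190 102 [ 211  102  205   69 2515] [538.572 180.884  -1.004] 0.86 [[488.3, 231.9], [588.8, 129.9]]
190 106 [ 211  102  205   69 2515] [538.464 181.429  -1.008] 0.96 [[488.4, 232.6], [588.5, 130.2]]
top 110 102 [159 205  42  50 444] [537.367 179.597  -0.989] 1.69 [[486.4, 229.8], [588.4, 129.4]]
top 110 106 [159 205  42  49 441] [536.857 180.934  -0.94 ] 1.63 [[483.5, 228.6], [590.3, 133.3]]
top 140 102 [143 205  58  57 597] [539.134 180.609  -0.964] 1.64 [[486.9, 229.5], [591.4, 131.7]]
top 140 106 [143 205  58  57 598] [538.791 180.713  -0.967] 1.57 [[486.7, 229.8], [590.9, 131.6]]
top 160 102 [143 204  59  58 613] [539.057 180.76   -0.963] 1.59 [[486.8, 229.7], [591.3, 131.8]]
top 160 106 [143 204  59  58 615] [538.691 180.954  -0.966] 1.52 [[486.5, 230.0], [590.8, 131.9]]
```

Emit:
{"method": "step_arm", "body": {"targets": [[-0.7,15,-3,0,10],[-0.5,20,-6,0,10],[-0.5,20,-8,0,10],[0,12,-8,0,10],[0,4.7,-8,0,10],[0,0,-6,0,10],[0,0,-4,0,10],[0,0,0,0,10]]}}

```text
clock: 8.12
tcp_pos: [488.6, 231.3, 196.8]
ee_rot: [0.866, 0.5, -0.002, -0.0]
ft_force: [-0.2, -0.8, -0.8]
width: 21.1
gripper_force: 58.8
```

```bash
python3 - <<'E'
from g import *
F=[]
for i in range(3):
    f,P=cam("wrist");s=arm.sense();F.append(s["ft_force"])
cv2.imwrite("pics/w4.png",f);np.save("w4P.npy",P)
T=s["tcp_pos"];print(s["clock"],T,np.mean(F,0))
print("tip px",proj(P,[T-[0,0,82.2],T-[0,0,52.2]]).round(1))
p0=[538.5,181.1,-1.007]
for thr in(130,160,190):
    m,st=blob(f,P,p0,104,-.06,thr=thr,pad=25)
    x,e=fit(f,P,p0,104,-.06,m);print(thr,st,x.round(3),e.round(2),rot(x,S[[0,7]]).round(1).tolist())
u,v=proj(P,[[488.4,232.4,102]])[0];print(u,v)
u,v=int(u),int(v);b,a=max(u-70,0),max(v-60,0)
cv2.imwrite("pics/w4c.png",cv2.resize(f[a:a+120,b:b+160],None,fx=5,fy=5,interpolation=cv2.INTER_CUBIC));print(b,a)
E
```

```text
8.2667 [489.70675095 231.80453598 198.62024251] [-0.06553906 -0.25330627 -1.18743069]
tip px [[276.  215.1]
 [276.1 231.9]]
130 [ 261  204  194   50 3828] [537.589 180.967  -1.002] 4.88 [[487.3, 231.9], [587.9, 130.1]]
160 [ 261  200  198   56 4030] [537.694 181.024  -1.002] 4.99 [[487.3, 231.9], [588.0, 130.1]]
190 [ 261  200  221   70 4416] [538.179 180.835  -1.008] 4.52 [[488.1, 232.0], [588.2, 129.6]]
273.80235941133657 208.56177213550072
203 148
```

View pics/w4c.png

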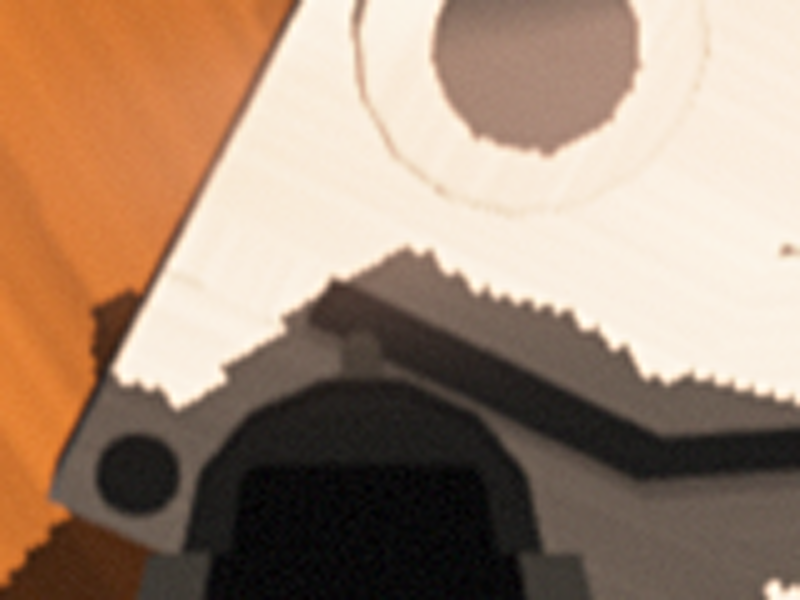

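The crop shows the nose tip at about (276,215) px, as predicted from the TCP. The groove end is at about (267,208), and the bend corners are at (331,243) and (336,235). I compare these with the model.

```bash
python3 - <<'E'
from g import *
P=np.load("w4P.npy");f=cv2.imread("pics/w4.png")
p=[538.5,181.1,-1.007]
M=np.array([(-76,-19.5),(-76,-10.5),(-26.2,-10.5),(-23.7,-19.5),(-70,-15)])
for zf in(101,104,107):print(zf,((proj(P,np.c_[rot(p,M),zf-.06*M[:,0]])-[203,148])*5).round().tolist())
for thr in(60,70,80):
    for z in(102,106):
        m,st=blob(f,P,p,z,-.06,thr=thr,pad=17)
        x,e=fit(f,P,p,z,-.06,m);print(thr,z,st,x.round(3),e.round(2),rot(x,S[[0,7]]).round(1).tolist())
q=proj(P,np.array([[488,232,102],[489,232,102],[488,233,102]]));print(q[1:]-q[0])
E
```

```text
101 [[298.0, 320.0], [330.0, 262.0], [657.0, 421.0], [640.0, 483.0], [355.0, 311.0]]
104 [[297.0, 327.0], [329.0, 268.0], [661.0, 429.0], [643.0, 492.0], [355.0, 318.0]]
107 [[297.0, 334.0], [329.0, 275.0], [664.0, 437.0], [646.0, 500.0], [354.0, 325.0]]
60 102 [278 212 106  32 988] [535.77  183.029  -1.038] 2.54 [[487.3, 235.7], [584.2, 130.3]]
60 106 [278 212 106  32 988] [535.497 184.91   -1.049] 2.67 [[487.6, 238.1], [583.4, 131.7]]
70 102 [ 266  210  119   35 1187] [540.928 179.346  -0.963] 2.1 [[488.6, 228.2], [593.2, 130.5]]
70 106 [ 266  210  119   35 1219] [541.759 180.752  -0.953] 2.24 [[489.0, 229.1], [594.5, 132.4]]
80 102 [ 265  205  178   44 1628] [536.246 184.592  -0.978] 2.58 [[484.7, 234.3], [587.8, 134.9]]
80 106 [ 265  205  178   44 1664] [540.202 177.142  -1.014] 2.68 [[490.5, 228.6], [590.0, 125.7]]
[[ 1.30346804 -0.71947528]
 [-0.75490075 -1.24696684]]
```

Emit:
{"method": "step_arm", "body": {"targets": [[-0.4,0,-1,0,10],[-0.5,0,-1.5,0,10],[0,0,-1.5,0,10],[0,0,-1,0,10],[0,0,-1,0,10],[0,0,0,0,10],[0,0,0,0,10],[0,0,0,0,10]]}}

```text
clock: 8.93
tcp_pos: [488.4, 232.5, 192.3]
ee_rot: [0.866, 0.501, 0.0, 0.0]
ft_force: [0.3, 0.1, -2.0]
width: 21.5
gripper_force: 58.8
```

Emit:
{"method": "step_arm", "body": {"targets": [[0,0,-1,0,10],[0,0,-1,0,10],[0,0,-1,0,10],[0,0,-1,0,10],[0,0,0,0,10],[0,0,0,0,10],[0,0,0,0,10],[0,0,0,0,10]]}}

```text
clock: 9.6
tcp_pos: [488.5, 232.4, 188.3]
ee_rot: [0.866, 0.501, 0.0, 0.0]
ft_force: [1.5, -0.2, -1.5]
width: 21.4
gripper_force: 58.8
```

Tip is at about 106 with no contact yet.

Emit:
{"method": "step_arm", "body": {"targets": [[0,0,-1,0,10],[0,0,-1,0,10],[0,0,-1,0,10],[0,0,0,0,10],[0,0,0,0,10],[0,0,0,0,10],[0,0,0,0,10],[0,0,0,0,10]]}}

```text
clock: 10.27
tcp_pos: [488.5, 232.5, 185.4]
ee_rot: [0.866, 0.5, 0.0, 0.0]
ft_force: [-0.7, 0.0, 0.2]
width: 21.5
gripper_force: 58.9
```

```bash
cat > ff.py <<'E'
from h import *
F=[];T=[]
for i in range(4):
    imaging.camera("wrist");s=arm.sense();F.append(s["ft_force"]);T.append(s["tcp_pos"])
print(s["clock"],np.mean(T,0).round(2),np.mean(F,0).round(2),np.std(F,0).round(2))
E
python3 ff.py
```

```text
10.4667 [488.52 232.48 185.39] [0.46 0.37 0.27] [0.57 0.2  0.32]
```

Emit:
{"method": "step_arm", "body": {"targets": [[0,0,-1,0,10],[0,0,-1,0,10],[0,0,-0.5,0,10],[0,0,0,0,10],[0,0,0,0,10],[0,0,0,0,10],[0,0,0,0,10],[0,0,0,0,10]]}}

```text
clock: 11.13
tcp_pos: [488.5, 232.5, 182.9]
ee_rot: [0.866, 0.501, 0.0, 0.0]
ft_force: [0.1, -0.1, 2.3]
width: 20.7
gripper_force: 59.1
```

```bash
python3 ff.py; python3 - <<'E'
from g import *
r=rot([538.5,181.1,-1.007],S);print(r.round(1).tolist(),np.diff(r,axis=0).round(2).tolist())
E
```

```text
11.3333 [488.52 232.47 182.87] [-0.16 -0.16  2.03] [0.94 0.29 0.47]
[[488.4, 232.3], [500.4, 213.2], [512.5, 194.2], [529.8, 185.4], [547.2, 176.8], [564.5, 168.0], [576.6, 149.0], [588.6, 129.9]] [[12.02, -19.02], [12.02, -19.02], [17.38, -8.77], [17.32, -8.69], [17.38, -8.77], [12.02, -19.02], [12.02, -19.02]]
```

Emit:
{"method": "step_arm", "body": {"targets": [[0.75,-1.19,-0.08,0,10],[0.75,-1.19,-0.08,0,10],[0.75,-1.19,-0.08,0,10],[0.75,-1.19,-0.08,0,10],[0.75,-1.19,-0.09,0,10],[0.75,-1.19,-0.09,0,10],[0.75,-1.19,-0.09,0,10],[0.75,-1.19,-0.09,0,10]]}}

```text
clock: 12.0
tcp_pos: [494.4, 222.8, 182.0]
ee_rot: [0.866, 0.5, -0.0, -0.0]
ft_force: [-0.9, 2.5, 1.5]
width: 21.7
gripper_force: 59.2
```

```bash
python3 ff.py
```

```text
12.2 [494.82 222.34 182.13] [-0.27  0.47  2.3 ] [0.3  0.41 0.1 ]
```

Emit:
{"method": "step_arm", "body": {"targets": [[0.75,-1.19,-0.08,0,10],[0.75,-1.19,-0.08,0,10],[0.75,-1.19,-0.08,0,10],[0.75,-1.19,-0.08,0,10],[0.75,-1.19,-0.08,0,10],[0.75,-1.19,-0.08,0,10],[0.75,-1.19,-0.08,0,10],[0.75,-1.19,-0.08,0,10]]}}

```text
clock: 12.87
tcp_pos: [500.5, 213.3, 181.4]
ee_rot: [0.866, 0.501, -0.0, -0.0]
ft_force: [-1.2, 2.2, 2.2]
width: 21.2
gripper_force: 59.2
```

```bash
python3 ff.py
```

```text
13.0667 [500.8  212.87 181.49] [-0.16  0.47  1.97] [0.22 0.36 0.45]
```

Emit:
{"method": "step_arm", "body": {"targets": [[0.75,-1.19,-0.08,0,10],[0.75,-1.19,-0.08,0,10],[0.75,-1.19,-0.08,0,10],[0.75,-1.19,-0.08,0,10],[0.75,-1.19,-0.08,0,10],[0.75,-1.19,-0.08,0,10],[0.75,-1.19,-0.09,0,10],[0.75,-1.19,-0.09,0,10]]}}

```text
clock: 13.73
tcp_pos: [506.5, 203.7, 180.8]
ee_rot: [0.866, 0.5, -0.0, -0.0]
ft_force: [-1.0, 1.0, 1.7]
width: 21.0
gripper_force: 59.2
```

Emit:
{"method": "step_arm", "body": {"targets": [[0.75,-1.19,-0.08,0,10],[0.75,-1.19,-0.08,0,10],[0.75,-1.19,-0.08,0,10],[0.75,-1.19,-0.08,0,10],[0.75,-1.19,-0.08,0,10],[0.75,-1.19,-0.08,0,10],[0.75,-1.15,-0.09,0,10],[0.75,-1,-0.09,0,10]]}}

```text
clock: 14.4
tcp_pos: [512.4, 194.4, 180.1]
ee_rot: [0.866, 0.501, -0.0, 0.0]
ft_force: [-1.5, 2.1, 1.9]
width: 21.6
gripper_force: 59.2
```

```bash
python3 ff.py
```

```text
14.6 [512.73 194.12 180.17] [-0.58  0.75  1.95] [0.57 0.55 0.58]
```

Emit:
{"method": "step_arm", "body": {"targets": [[1.08,-0.55,-0.06,0,10],[1.08,-0.55,-0.06,0,10],[1.08,-0.55,-0.06,0,10],[1.08,-0.55,-0.06,0,10],[1.08,-0.55,-0.06,0,10],[1.08,-0.55,-0.06,0,10],[1.08,-0.55,-0.06,0,10],[1.08,-0.55,-0.07,0,10]]}}

```text
clock: 15.27
tcp_pos: [521.1, 190.1, 179.6]
ee_rot: [0.866, 0.501, -0.0, -0.0]
ft_force: [-3.3, 0.6, 2.2]
width: 21.3
gripper_force: 59.2
```

Emit:
{"method": "step_arm", "body": {"targets": [[1.08,-0.55,-0.06,0,10],[1.08,-0.55,-0.06,0,10],[1.08,-0.55,-0.06,0,10],[1.08,-0.55,-0.06,0,10],[1.08,-0.55,-0.06,0,10],[1.08,-0.55,-0.06,0,10],[1.08,-0.55,-0.06,0,10],[1.08,-0.55,-0.07,0,10]]}}

```text
clock: 15.93
tcp_pos: [529.8, 185.7, 179.2]
ee_rot: [0.866, 0.501, 0.0, 0.0]
ft_force: [-2.3, 1.8, 2.4]
width: 21.2
gripper_force: 59.1
```

```bash
python3 ff.py
```

```text
16.1333 [530.29 185.52 179.3 ] [-0.63 -0.07  1.58] [0.42 0.12 0.29]
```

Emit:
{"method": "step_arm", "body": {"targets": [[1.08,-0.55,-0.09,0,10],[1.08,-0.55,-0.09,0,10],[1.08,-0.55,-0.09,0,10],[1.08,-0.55,-0.09,0,10],[1.08,-0.55,-0.08,0,10],[1.08,-0.55,-0.08,0,10],[1.08,-0.55,-0.07,0,10],[1.08,-0.55,-0.07,0,10]]}}

```text
clock: 16.8
tcp_pos: [538.4, 181.3, 178.4]
ee_rot: [0.866, 0.5, -0.0, -0.0]
ft_force: [-2.2, 1.6, 1.2]
width: 21.5
gripper_force: 59.1
```

Emit:
{"method": "step_arm", "body": {"targets": [[1.08,-0.55,-0.06,0,10],[1.08,-0.55,-0.06,0,10],[1.08,-0.55,-0.06,0,10],[1.08,-0.55,-0.06,0,10],[1.08,-0.55,-0.06,0,10],[1.08,-0.55,-0.07,0,10],[1.08,-0.55,-0.07,0,10],[1.08,-0.55,-0.07,0,10]]}}

```text
clock: 17.47
tcp_pos: [547.1, 176.9, 178.0]
ee_rot: [0.866, 0.501, -0.0, 0.0]
ft_force: [-2.4, 0.8, 1.8]
width: 21.3
gripper_force: 59.1
```

```bash
python3 ff.py
```

```text
17.6667 [547.52 176.74 178.11] [-1.05  0.16  2.03] [0.09 0.46 0.23]
```

Emit:
{"method": "step_arm", "body": {"targets": [[1.08,-0.55,-0.06,0,10],[1.08,-0.55,-0.06,0,10],[1.08,-0.55,-0.06,0,10],[1.08,-0.55,-0.06,0,10],[1.08,-0.55,-0.06,0,10],[1.08,-0.55,-0.07,0,10],[1.08,-0.55,-0.07,0,10],[1.08,-0.55,-0.07,0,10]]}}

```text
clock: 18.33
tcp_pos: [555.7, 172.5, 177.4]
ee_rot: [0.866, 0.5, -0.0, -0.0]
ft_force: [-2.6, -0.0, 2.5]
width: 21.4
gripper_force: 59.1
```

Emit:
{"method": "step_arm", "body": {"targets": [[1.08,-0.55,-0.06,0,10],[1.08,-0.55,-0.06,0,10],[1.08,-0.55,-0.06,0,10],[1.08,-0.55,-0.06,0,10],[1.08,-0.55,-0.06,0,10],[1.05,-0.55,-0.07,0,10],[1,-0.55,-0.07,0,10],[0.95,-0.5,-0.07,0,10]]}}

```text
clock: 19.0
tcp_pos: [564.1, 168.2, 177.0]
ee_rot: [0.866, 0.501, 0.0, 0.0]
ft_force: [-2.6, 1.5, 2.4]
width: 21.2
gripper_force: 59.1
```

```bash
python3 ff.py
```

```text
19.2 [564.51 168.02 177.09] [-1.2   0.49  2.36] [0.28 0.47 0.44]
```

Emit:
{"method": "step_arm", "body": {"targets": [[0.75,-1.19,-0.07,0,10],[0.75,-1.19,-0.07,0,10],[0.75,-1.19,-0.07,0,10],[0.75,-1.19,-0.07,0,10],[0.75,-1.19,-0.07,0,10],[0.75,-1.19,-0.07,0,10],[0.75,-1.19,-0.07,0,10],[0.75,-1.19,-0.07,0,10]]}}

```text
clock: 19.87
tcp_pos: [570.1, 158.6, 176.4]
ee_rot: [0.866, 0.5, 0.0, -0.0]
ft_force: [-1.1, 2.4, 2.6]
width: 21.3
gripper_force: 59.2
```

Emit:
{"method": "step_arm", "body": {"targets": [[0.75,-1.19,-0.08,0,10],[0.75,-1.19,-0.08,0,10],[0.75,-1.19,-0.08,0,10],[0.75,-1.19,-0.08,0,10],[0.75,-1.19,-0.08,0,10],[0.75,-1.19,-0.08,0,10],[0.75,-1.19,-0.08,0,10],[0.75,-1.19,-0.08,0,10]]}}

```text
clock: 20.53
tcp_pos: [576.1, 149.1, 175.8]
ee_rot: [0.866, 0.5, -0.0, 0.0]
ft_force: [-0.4, 1.6, 2.2]
width: 21.4
gripper_force: 59.2
```

```bash
python3 ff.py
```

```text
20.7333 [576.44 148.6  175.84] [-0.01  0.98  2.63] [0.27 0.25 0.22]
```

Emit:
{"method": "step_arm", "body": {"targets": [[0.75,-1.19,-0.06,0,10],[0.75,-1.19,-0.06,0,10],[0.75,-1.19,-0.06,0,10],[0.75,-1.19,-0.06,0,10],[0.75,-1.19,-0.07,0,10],[0.75,-1.19,-0.07,0,10],[0.75,-1.19,-0.07,0,10],[0.75,-1.19,-0.07,0,10]]}}

```text
clock: 21.4
tcp_pos: [582.1, 139.6, 175.2]
ee_rot: [0.866, 0.501, -0.0, -0.0]
ft_force: [-1.2, 1.4, 1.6]
width: 21.2
gripper_force: 59.1
```

Emit:
{"method": "step_arm", "body": {"targets": [[0.75,-1.19,-0.08,0,10],[0.75,-1.19,-0.08,0,10],[0.75,-1.19,-0.08,0,10],[0.75,-1.19,-0.08,0,10],[0.75,-1.19,-0.08,0,10],[0.75,-1.19,-0.08,0,10],[0.75,-1.1,-0.08,0,10],[0.75,-1,-0.08,0,10]]}}

```text
clock: 22.07
tcp_pos: [588.1, 130.3, 174.6]
ee_rot: [0.866, 0.501, -0.0, 0.0]
ft_force: [-1.4, 1.7, 2.3]
width: 21.3
gripper_force: 59.1
```

```bash
python3 ff.py
```

```text
22.2667 [588.34 129.96 174.65] [-0.37  0.16  2.18] [0.22 0.45 0.3 ]
```

Emit:
{"method": "step_arm", "body": {"targets": [[0.4,-0.6,-0.05,0,10],[0.4,-0.7,-0.05,0,10],[0,0,0,0,10],[0,0,0,0,10],[0,0,1,0,10],[0,0,3,0,10],[0,0,10,0,10],[0,0,16,0,10]]}}

```text
clock: 22.93
tcp_pos: [587.1, 128.6, 202.7]
ee_rot: [0.866, 0.5, -0.003, -0.001]
ft_force: [0.5, 1.4, -0.7]
width: 21.7
gripper_force: 58.9
```

Emit:
{"method": "step_arm", "body": {"targets": [[0,0,20,0,10],[0,0,20,0,10],[0,-5,0,0,10],[-3,-15,0,0,10],[-6,-25,0,0,10],[-6,-25,0,0,10],[-6,-25,0,0,10],[-6,-25,0,0,10]]}}

```text
clock: 23.6
tcp_pos: [560.7, 7.6, 243.3]
ee_rot: [0.866, 0.501, -0.001, -0.0]
ft_force: [0.5, 0.2, -1.4]
width: 21.4
gripper_force: 58.9
```

Emit:
{"method": "step_arm", "body": {"targets": [[-6,-25,0,0,10],[-6,-25,0,0,10],[-6,-25,0,0,10],[-6,-25,0,0,10],[-6,-25,0,0,10],[-6,-25,0,0,10],[-6,-25,0,0,10],[-6,-20,0,0,10]]}}

```text
clock: 24.27
tcp_pos: [512.5, -188.0, 243.4]
ee_rot: [0.866, 0.5, -0.001, -0.0]
ft_force: [0.3, -0.2, -0.7]
width: 21.4
gripper_force: 58.9
```

Emit:
{"method": "step_arm", "body": {"targets": [[-4,-15,0,0,10],[-3,-8,0,0,10],[-1.7,-5.5,0,0,10],[0,0,0,0,10],[0,0,0,0,10],[0,0,0,0,10],[0,0,0,0,10],[0,0,0,0,10]]}}

```text
clock: 24.93
tcp_pos: [505.4, -213.6, 244.5]
ee_rot: [0.865, 0.501, 0.0, -0.0]
ft_force: [1.2, 0.0, -1.5]
width: 21.5
gripper_force: 58.9
```

```bash
python3 ff.py; python3 -c "
from h import *
f,P=cam('wrist');X=arm.sense()['tcp_pos'];print(proj(P,[X-[0,0,82],[505,-215,80]]))"
```

```text
25.1333 [ 505.32 -213.85  244.56] [ 0.24  0.13 -0.96] [0.24 0.51 0.33]
[[275.80774093 215.59649232]
 [275.93592555 186.03047493]]
```

Emit:
{"method": "step_arm", "body": {"targets": [[0,-0.6,-10,0,10],[0,0,-15,0,10],[0,0,-15,0,10],[0,0,-15,0,10],[0,0,-15,0,10],[0,0,-15,0,10],[0,0,-10,0,10],[0,0,-5,0,10]]}}

```text
clock: 25.85
tcp_pos: [503.8, -214.2, 142.1]
ee_rot: [0.866, 0.5, -0.001, -0.002]
ft_force: [-0.0, -0.7, -1.5]
width: 21.4
gripper_force: 58.9
```

Emit:
{"method": "step_arm", "body": {"targets": [[0,0,-10,0,10],[0,0,-10,0,10],[0,0,-8,0,10],[0,0,-6,0,10],[0,0,-4,0,10],[0,0,-2,0,10],[0,0,0,0,10],[0,0,0,0,10]]}}

```text
clock: 26.52
tcp_pos: [505.4, -215.1, 104.8]
ee_rot: [0.866, 0.501, 0.0, 0.0]
ft_force: [0.3, -0.5, -0.8]
width: 21.2
gripper_force: 58.9
```

```bash
python3 ff.py
```

```text
26.7167 [ 505.54 -215.22  105.07] [ 0.14  0.07 -1.6 ] [0.17 0.59 0.29]
```

Emit:
{"method": "step_arm", "body": {"targets": [[0,0.5,-1,0,10],[0,0,-0.8,0,10],[0,0,-0.5,0,10],[0,0,0,0,10],[0,0,0,0,10],[0,0,0,0,10],[0,0,0,0,10],[0,0,0,0,10]]}}

```text
clock: 27.38
tcp_pos: [505.2, -214.4, 102.3]
ee_rot: [0.866, 0.501, 0.0, 0.0]
ft_force: [-0.5, 0.9, -0.0]
width: 21.4
gripper_force: 59.1
```

Emit:
{"method": "step_arm", "body": {"newtons": 20, "targets": [[0,0,0,0,19],[0,0,0,0,22],[0,0,0,0,24],[0,0,0,0,27],[0,0,0,0,32],[0,0,0,0,45],[0,0,0,0,65],[0,0,0,0,85]]}}

```text
clock: 28.05
tcp_pos: [505.2, -214.5, 102.2]
ee_rot: [0.866, 0.501, 0.0, 0.0]
ft_force: [-0.4, -0.7, 0.1]
width: 67.3
gripper_force: 0.0
```

Emit:
{"method": "step_arm", "body": {"targets": [[0,0,0,0,85],[0,0,0,0,85],[0,0,0,0,85],[0,0,0,0,85],[0,0,10,0,85],[0,0,20,0,85],[0,0,20,0,85],[0,0,20,0,85]]}}

```text
clock: 28.72
tcp_pos: [505.0, -214.4, 173.5]
ee_rot: [0.866, 0.501, -0.0, -0.0]
ft_force: [-0.9, 0.4, -0.2]
width: 85.1
gripper_force: 0.0
```

Emit:
{"method": "step_arm", "body": {"targets": [[0,0,20,0,85],[0,0,20,0,85],[0,0,20,0,85],[0,0,20,0,85],[0,0,10,0,85],[0,0,0,0,85],[0,0,0,0,85],[0,0,0,0,85]]}}

```text
clock: 29.38
tcp_pos: [504.4, -214.0, 260.8]
ee_rot: [0.866, 0.501, -0.001, -0.001]
ft_force: [-0.1, 0.9, -0.3]
width: 85.0
gripper_force: 0.0
```

```bash
python3 - <<'E'
from h import *
s=arm.sense();print(s["clock"],s["tcp_pos"],s["width"],s["ft_force"])
f,P=cam("wrist")
for X in([504.6,-215,146],[504.6,-215,80]):print(proj(P,[X]))
g=f.min(2);n,l,st,ce=cv2.connectedComponentsWithStats((g>190).astype(np.uint8))
u0=proj(P,[[504.6,-215,146]])[0]
for i in range(1,n):
    if st[i,4]>60 and np.linalg.norm(ce[i]-u0)<50: print(ce[i],st[i],onz(P,ce[i],146))
print([(np.round(r["at"]),round(r["score"],2)) for r in imaging.spot_in("wrist","probe")])
fs,Ps=cam("scene");a=fs[90:200,190:310];o=cv2.imread("pics/scene0.png")[90:200,190:310]
print("scene diff at probe/rest",np.abs(a[15:100,28:80].astype(int)-o[15:100,28:80]).mean())
cv2.imwrite("pics/final.png",np.hstack([cv2.resize(o,None,fx=3,fy=3),cv2.resize(a,None,fx=3,fy=3)]))
E
```

```text
29.3833 [ 504.4098589  -213.97166237  260.84325281] 84.9925170930096 [-0.05346631  0.87447054 -0.32114319]
[[277.09980502 202.17832695]]
[[276.92602801 181.44989831]]
[276.24409449 197.45669291] [267 193  20  10 127] [ 505.8079343  -211.67621547]
[(array([156., 260.]), 0.91), (array([275., 189.]), 0.84), (array([342., 255.]), 0.65), (array([277., 158.]), 0.3)]
scene diff at probe/rest 7.968929110105581
```

```bash
python3 - <<'E'
from h import *
o=cv2.imread("pics/scene0.png");a,P=cam("scene")
for n,f in(("before",o),("after",a)):
    g=f[105:160,225:260].max(2); m=(g<60).astype(np.uint8)
    k=cv2.connectedComponentsWithStats(m);i=1+k[2][1:,4].argmax();print(n,k[2][i],k[3][i].round(1))
t,P=cam("top");d0=cv2.imread("pics/top0.png")
for n in("bolt_cup","wrench","spray_can"):print(n,[np.round(r["at"]) for r in imaging.spot_in("top",n)][:1])
E
```

```text
before [ 10  16  13  27 276] [16.1 29.4]
after [  0  15  33  28 359] [16.  30.3]
bolt_cup [array([174., 234.])]
wrench [array([350., 154.])]
spray_can [array([260., 137.])]
```

```bash
python3 -c "
from workcell import arm
print(arm.hand_in())"
```

```text
the job is handed in; nothing more can be done
None
```

I drew the probe along the whole groove, about 2.5 to 4 mm pushed in wherever I checked, hung it back upright in its rest and handed the job in; no verdict came back, and my last camera check did not find the bolt cup.

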